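# Shut the bottle sterilizer and fold down its two clips

### The job

The loaded bottle sterilizer stands open with its two side clips sticking out. With the fingertips only, push the lid down until it is fully shut, and only then push each of the two clips down and in until it lies flat against the side of the box. Grasp nothing, leave the bottle, cup, scoop and whisk where they are, and finish clear of everything.

Things in the scene. Friction and masses are not known exactly. Their poses are not given: they have to be found in the camera images.
- sterilizer: white open tub of the bottle sterilizer, fixed to the counter, 200 (x) by 220 (y) by 120 mm high, with bottle parts inside below the rim. Origin: centre of its underside. Its x axis points from the front wall (robot side) to the hinge side, y to its left, z up. Starts turned by up to 0.33 rad
- lid (a joint): opening angle of the sterilizer's pale green lid (rad): 0 = shut, level on the tub (a stop); it starts at 0.55 to 1.0 and opens upward to at most 1.4. Stiff friction hinge: the lid stays where it is left, and closes with about 2 to 3 N at the free edge
- lid_hinge (a point): middle of the lid's hinge line, at (106, 0, 120) mm in the sterilizer frame, at the height of the lid's underside; the hinge line runs along the sterilizer's y. The point's axes are the lid's: -x runs from the hinge to the front edge, z out of the lid's top
- lid_edge (a point): point on the lid's top face in the middle of its width, 200 mm from the hinge line and 12 mm short of the front edge; 126 mm above the counter when shut. The lid is a flat panel 212 mm long from the hinge line to its front edge, 234 mm wide and 6 mm thick, with a 14 mm skirt below and a thumb tab that stands out another 18 mm in the middle of the front edge
- clip_left (a joint): angle of the left clip about its pin on the lid's +y edge (rad): 0 = folded down flat along the tub's side wall, about 1.57 = sticking straight out sideways (in the lid's own frame); it starts at 1.0 to 1.55, turns to at most 1.8 and has a stop at 0. A friction pin: it stays where it is left and folds with about 2 N at its free edge
- clip_left_hinge (a point): middle of the left clip's pin; with the lid shut it is at (0, +122, 122) mm in the sterilizer frame. The clip is a dark grey plate 50 mm wide along the box's x, 5 mm thick, reaching 44 mm from the pin to its free edge; folded down it hangs from the pin along the tub's +y wall, its free edge 78 mm above the counter
- clip_left_edge (a point): middle of the left clip's free edge, on its outer face (the face that looks up while the clip sticks out and away from the tub when folded down)
- clip_right (a joint): angle of the right clip about its pin on the lid's -y edge (rad): 0 = folded down flat along the tub's side wall, about 1.57 = sticking straight out sideways (in the lid's own frame); it starts at 1.0 to 1.55, turns to at most 1.8 and has a stop at 0. A friction pin: it stays where it is left and folds with about 2 N at its free edge
- clip_right_hinge (a point): middle of the right clip's pin; with the lid shut it is at (0, -122, 122) mm in the sterilizer frame. The clip is a dark grey plate 50 mm wide along the box's x, 5 mm thick, reaching 44 mm from the pin to its free edge; folded down it hangs from the pin along the tub's -y wall, its free edge 78 mm above the counter
- clip_right_edge (a point): middle of the right clip's free edge, on its outer face (the face that looks up while the clip sticks out and away from the tub when folded down)
- bottle: empty milky plastic bottle with a yellow cap, upright, 60 mm diameter, 150 mm high; origin: centre of its underside. To be left alone
- cup: small orange cup, upright, 72 mm across the rim, 70 mm high; origin: centre of its underside. To be left alone
- scoop: white measuring scoop, bowl 44 mm across and 30 mm high with a flat handle reaching 89 mm along its +x at the rim; origin: centre of the bowl's underside. To be left alone
- whisk: flat stainless whisk lying on the counter, 14 mm high; handle 110 mm long to -x, wire loops 105 mm long to +x and 60 mm wide; origin: on the counter where handle and loops meet. To be left alone

How it is judged:
On the way, in this order (a step that is already met when the one before it is completed fails the run):
1. the lid is pushed fully shut (value of joint lid below 0.04 rad), for 0.2 s.
2. both clips are folded down against the sides (value of joint lid below 0.04 rad and value of joint each of clip_left, clip_right below 0.12 rad), for 0.2 s.
At the end, for the whole second after the job is handed in: The lid is within 0.04 rad of shut, each clip within 0.12 rad of flat against the side, and bottle, cup, scoop and whisk are at rest within 20 mm of where they began (all of step 2 and distance of each of bottle, cup, scoop, whisk from where it was at the start of the episode below 0.02 m and linear speed of each of bottle, cup, scoop, whisk below 0.02 m/s); the robot touches nothing.
It fails at once if a clip is folded down (below 0.6 rad) while the lid is still more than 0.1 rad open (value of joint lid above 0.1 rad and value of joint any of clip_left, clip_right below 0.6 rad).
It fails at once if the lid is lifted further open (beyond 1.2 rad) (value of joint lid above 1.2 rad).
It fails at once if the bottle, cup, scoop or whisk is lifted or moved more than 20 mm (distance of any of bottle, cup, scoop, whisk from where it was at the start of the episode above 0.02 m).
It fails at once if the bottle or cup is tipped over (angle between any of bottle, cup's own z axis and vertical above 0.4 rad).
It also fails if it takes over 59 s, if anything falls off the work surface, if the arm or the gripper's body presses on something with over 40 N, if the wrist force passes 120 N, or if a joint passes its speed limit or range.

### The arm

A 6-joint arm with a two-finger parallel gripper is mounted at the origin on the work surface. World frame = base frame: x ahead of the robot, y to its left, z up, the work surface at z = 0. Lengths are in m, angles in rad, forces in N, time in s.
With the tool pointing down it reaches from about 0.3 to 0.775 m from the base axis. Payload 14.6 kg.
Tool frame: the origin (TCP) lies at the very end of the fingers, on their centre line; the grasp point (between the pads) lies 19 mm behind it; z points along the fingers, y is the line along which they close (so a half turn about z gives the same grasp; the last joint's range is limited). The gripper opens to 94 mm and grips with 3 to 60 N. Pads are 16 mm wide; open, the fingers measure 119 mm over their backs; the gripper's body (75 mm by 177 mm) begins 78 mm behind the grasp point.
Start: joints at [1.155, 0.3, 1.521, -0, 1.321, -0.067], TCP at [0.188, 0.517, 0.205] pointing down, gripper open.
Joint ranges: [-3.03, 3.03], [-0.79, 2.21], [0.23, 2.52], [-1.04, 4.18], [0, 3.07], [-2.55, 2.55]. Speed limits (rad/s): [2.22, 2.22, 2.57, 3.14, 3.14, 3.14].

### API

Orientations are given as [roll, pitch, yaw] about the fixed x, y, z axes, in that order (R = Rz(yaw) Ry(pitch) Rx(roll)).
In Python, from station import ctrl gives the robot as it stands. The module is installed in compiled form; this text tells all that it offers.
- The arm moves only by the tool step_arm, never from a script. Its argument "deltas" is a list of rows, each an object with "dp": the shift along the tool's x, y, z scaled (see below), a list of three; "twist": the turn about the tool's z scaled (see below). In form: [{"dp": [tx, ty, tz], "twist": twist}, ...]. A call has 1 to 12 rows; each row shifts and turns the commanded pose from where the row before left it, along the tool's axes as they then stand; what a row does not reach is not made up. The controller multiplies each number of a shift by 0.04 m and each number of a turn by 4 degrees. A row lasts 1/10 s, in which the tool goes at most 50 mm and 8.59 degrees, less where a joint would pass 70% of its speed; a pose out of reach is approached as far as the arm can. A call with a number of a shift or a turn outside -1 to 1 is refused whole. A call with a gripper value outside its range is refused whole. "gripper" is the opening, from -1 (shut) to 1 (fully open), set as the call begins (left out, the last holds). The fingers move at their own pace and stop on an object; "squeeze" is the grip in N (left out, the last holds). Time passes only in rows, so rows that do not move let the fingers close. It gives the time, the measured TCP pose, the force, the opening and the grip force at its end, in the units of the state.
- ctrl.get_obs(): the state, without advancing time (a new reading comes with each control period).
- ctrl.camera(name): name is "side" or "top"; returns (picture, depth): 400x640x3 uint8, red, green, blue; 400x640 float32, m along the optical axis (not along the pixel's ray), 0 where there is no reading.
- ctrl.get_calibration(name): a dict with "fx", "fy", "cx", "cy" (pixels), "world_to_cam" (4x4, takes a point from world to camera coordinates). Camera axes: x right, y down, z forward; pixel columns grow to the right and rows downward; lengths in m; the calibration is good to about 2 mm. A picture is of the moment at which its call begins. get_calibration takes no time and is no camera call.
- ctrl.hand_in(): hands the job in; it is judged then, once.
Trained networks look in the newest picture that a camera, given by its name, has taken for a name from the list of things; names that differ only in an ending like _2 or _b are one class to them, and where a whole thing is asked for, a point or a joint stands for the part that bears it (a point fixed in the world has none). Each returns a list of dicts, best first, with "conf" (0 to 1); they miss things now and then, are a little off and sometimes report something else, mostly with a low value. They report only what shows in the picture. A call takes as long as a camera call.
- ctrl.spot_in(camera, label): "rect" ([left, top, right, bottom] as shares, 0 to 1, of the picture: columns of its width, rows of its height, round what is visible of it).
- ctrl.cut_out(camera, label): "pixels" (400x640 bool, what is visible of it) and "rect" ([left, top, right, bottom] as shares, 0 to 1, of the picture: columns of its width, rows of its height, round what is visible of it).
The state is a dict: "time_s": time; "qpos": joint angles; "joint_vel": joint speeds; "tau": joint torques, N m; "ee_pos": TCP position; "eef_rot": TCP orientation; "force": force on the tool from outside, world axes, zero at the start; "moment": the same for the moment, N m; "grip_width": finger opening in m; "grip_force": force on a finger pad.
Only numpy, scipy, OpenCV 4.12 (cv2) and the standard library are available. Lean on these libraries where they do the work, as an engineer would, in place of code of your own. Each camera call takes 0.05 s, during which the arm holds its last target. There are 200 camera calls.

## Working session

There is one attempt and no reset: what is moved stays moved. The work goes in short steps, Python scripts to look and compute and a tool call to move; the robot and the scene stay as the last step left them, time stands still between calls to the robot, and variables do not carry over. Pictures are saved under pics/ and viewed, at most 10 in all, crops included, and the job is handed in when it is done.

Besides the shell and the picture viewer there is one more tool, called after "Emit:" by a JSON object that holds its "op" and its "data", one argument or row to a line. step_arm: Moves the arm, as the interface text tells. Its arguments: {"type":"object","properties":{"deltas":{"type":"array"},"gripper":{"type":"number"},"squeeze":{"type":"number"}},"required":["deltas"]}

```bash
mkdir -p pics
cat > h.py <<'E'
import numpy as np, cv2
from station import ctrl
def look(n,save=None):
    p,d=ctrl.camera(n); 
    if save: cv2.imwrite(f'pics/{save}.png',p[:,:,::-1])
    return p,d
def pts(n,d,mask=None):
    c=ctrl.get_calibration(n); v,u=np.nonzero((d>0)&(mask if mask is not None else True))
    z=d[v,u]; P=np.c_[(u-c['cx'])/c['fx']*z,(v-c['cy'])/c['fy']*z,z,np.ones(len(z))]
    return (P@np.linalg.inv(c['world_to_cam']).T)[:,:3]
E
python3 - <<'E'
from h import *
np.set_printoptions(precision=3,suppress=True)
o=ctrl.get_obs(); print(o)
for n in('top','side'):
    p,d=look(n,n+'0'); np.savez(f'{n}0.npz',d=d)
    for l in('sterilizer','lid','clip_left','clip_right','bottle','cup','scoop','whisk'):
        for r in ctrl.cut_out(n,l)[:2]:
            if r['pixels'].sum()<5: continue
            P=pts(n,d,r['pixels'])
            if len(P): print(n,l,round(r['conf'],2),np.round(np.array(r['rect'])*[640,400,640,400]),np.percentile(P,5,axis=0),np.median(P,0),np.percentile(P,95,axis=0))
E
```

```text
{'time_s': 0.0, 'qpos': array([ 1.155,  0.301,  1.522,  0.   ,  1.321, -0.067]), 'joint_vel': array([-0.003, -0.   ,  0.002, -0.   ,  0.002,  0.   ]), 'tau': array([ -0.003, -53.18 , -35.273,   0.071,   0.025,  -0.   ]), 'ee_pos': array([0.188, 0.517, 0.205]), 'eef_rot': array([-3.14 , -0.   ,  2.793]), 'force': array([ 0.724,  1.122, -0.086]), 'moment': array([0.02 , 0.013, 0.009]), 'grip_force': 0.0, 'grip_width': 0.09434436596286654}
top sterilizer 0.97 [285. 135. 448. 240.] [ 0.517 -0.194  0.005] [ 0.603 -0.077  0.191] [0.698 0.042 0.251]
top sterilizer 0.4 [454. 141. 489. 168.] [ 0.662 -0.369  0.003] [ 0.695 -0.35   0.036] [ 0.721 -0.307  0.071]
top lid 0.75 [457. 138. 492. 168.] [ 0.662 -0.369  0.004] [ 0.695 -0.35   0.035] [ 0.721 -0.307  0.071]
top lid 0.68 [285. 132. 447. 229.] [ 0.538 -0.192  0.134] [ 0.614 -0.076  0.198] [0.701 0.043 0.252]
top clip_left 0.8 [287. 176. 304. 196.] [0.584 0.052 0.174] [0.602 0.07  0.188] [0.62  0.087 0.201]
top clip_right 0.88 [418. 155. 449. 178.] [ 0.627 -0.236  0.171] [ 0.646 -0.217  0.187] [ 0.665 -0.197  0.2  ]
top clip_right 0.47 [286.
[... 928 characters left out ...]
409. 199. 436. 209.] [ 0.625 -0.239  0.175] [ 0.636 -0.215  0.195] [ 0.663 -0.192  0.202]
side bottle 0.68 [270. 137. 297. 194.] [0.587 0.162 0.009] [0.605 0.176 0.078] [0.634 0.201 0.151]
side cup 0.86 [459. 252. 496. 299.] [ 0.658 -0.369  0.01 ] [ 0.689 -0.34   0.047] [ 0.721 -0.31   0.071]
side cup 0.69 [222. 204. 263. 230.] [0.455 0.117 0.006] [0.473 0.146 0.026] [0.497 0.204 0.034]
side scoop 0.84 [220. 205. 262. 232.] [0.455 0.117 0.003] [0.472 0.15  0.025] [0.497 0.213 0.034]
side scoop 0.7 [409. 199. 438. 212.] [ 0.625 -0.239  0.172] [ 0.636 -0.218  0.193] [ 0.664 -0.194  0.202]
side whisk 0.67 [401. 297. 505. 360.] [ 0.531 -0.463  0.001] [ 0.565 -0.388  0.01 ] [ 0.581 -0.28   0.017]
```

View pics/top0.png

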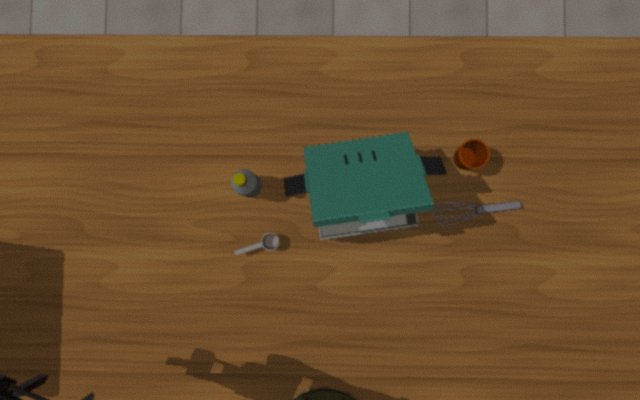

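View pics/side0.png

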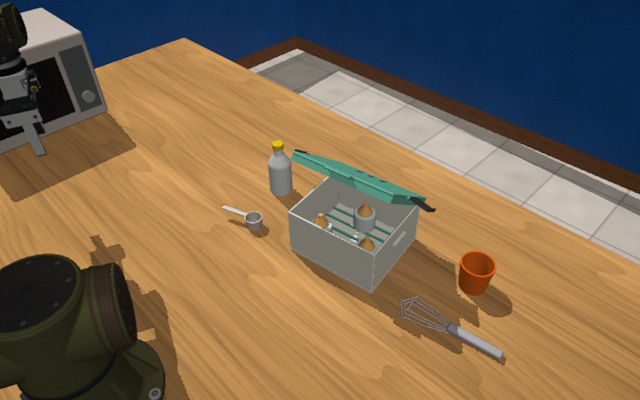

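Run:
```python
from h import *
from scipy.optimize import least_squares
np.set_printoptions(precision=4,suppress=True)
# lid top plane: from top cloud, lid area
d=np.load('top0.npz')['d']; p=cv2.imread('pics/top0.png')
m=np.zeros(d.shape,bool); m[132:229,300:425]=1
P=pts('top',d,m)
P=P[(P[:,2]>0.14)]
best=None;rng=np.random.default_rng(0)
for _ in range(500):
    q=P[rng.choice(len(P),3,0)]; n=np.cross(q[1]-q[0],q[2]-q[0]); n/=np.linalg.norm(n)+1e-12
    k=abs((P-q[0])@n)<.003
    if best is None or k.sum()>best.sum(): best=k
Q=P[best]; c=Q.mean(0); n=np.linalg.svd(Q-c,full_matrices=False)[2][2]; n*=np.sign(n[2])
print(len(P),len(Q),c,n)
th=np.arccos(n[2]); yaw=np.arctan2(-n[1],-n[0]) ; print('open',th,'normal az',np.arctan2(n[1],n[0]))
# normal of opened lid: front edge up -> z tilts toward hinge (+x)
yaw=np.arctan2(n[1],n[0]); ex=np.array([np.cos(yaw),np.sin(yaw)]); ey=np.array([-ex[1],ex[0]])
u=Q[:,:2]@ex; v=Q[:,:2]@ey
print('along x',u.min(),u.max(),np.percentile(u,[1,99]),'y',v.min(),v.max(),np.percentile(v,[1,99]))
R=cv2.minAreaRect(np.c_[u/np.cos(th),v].astype(np.float32)); print(R)
np.savez('lid.npz',c=c,n=n)
```

```text
8649 8063 [ 0.6123 -0.0725  0.2022] [0.5983 0.0949 0.7956]
open 0.6507956456913107 normal az 0.15737655407320617
along x 0.5092717674351952 0.6785602116013885 [0.5146 0.6731] y -0.2986291753796943 -0.035941828332490613 [-0.2866 -0.0477]
((0.7456557154655457, -0.1675073355436325), (0.21135607361793518, 0.26323023438453674), 0.9465422630310059)
```

The top view shows the lid (green, about 305–430 × 135–225) hinged at the far side, with clips at (295,185) and (433,166). The side view shows the tub open, with the bottle at (280,170), the cup at (477,272) and the whisk clear of the box. My fit gives box yaw ≈ 0.157, lid angle ≈ 0.65 and centre ≈ (0.604, -0.073).

I'll raise the tool, shut the fingers, and turn the tool so its y axis lies along the box's x.

Emit:
{"op": "step_arm", "data": {
  "deltas": [
    {"dp":[0,0,-0.3],"twist":1},
    {"dp":[0,0,-0.3],"twist":1},
    {"dp":[0,0,-0.3],"twist":1},
    {"dp":[0,0,-0.3],"twist":1},
    {"dp":[0,0,-0.3],"twist":1},
    {"dp":[0,0,-0.3],"twist":1},
    {"dp":[0,0,-0.3],"twist":1},
    {"dp":[0,0,-0.3],"twist":1},
    {"dp":[0,0,-0.3],"twist":1},
    {"dp":[0,0,-0.3],"twist":1},
    {"dp":[0,0,-0.3],"twist":1},
    {"dp":[0,0,-0.3],"twist":1}
  ],
  "gripper": -1
}}

```text
time_s: 2.1
ee_pos: [0.188, 0.5168, 0.35]
eef_rot: [3.142, 0.0, 1.952]
force: [-0.2, 0.4, -0.1]
grip_width: 0.002
grip_force: 0.0
```

Emit:
{"op": "step_arm", "data": {
  "deltas": [
    {"dp":[0,0,0],"twist":1},
    {"dp":[0,0,0],"twist":1},
    {"dp":[0,0,0],"twist":1},
    {"dp":[0,0,0],"twist":0.25},
    {"dp":[0,0,0],"twist":0}
  ]
}}

```text
time_s: 2.6
ee_pos: [0.188, 0.5169, 0.3494]
eef_rot: [-3.142, 0.0, 1.729]
force: [-0.1, 0.9, -0.7]
grip_width: 0.0005
grip_force: 0.0
```

```bash
cat >> h.py <<'E'
yaw=.157; C0=np.array([.6042,-.0737])
ex=np.array([np.cos(yaw),np.sin(yaw)]); ey=np.array([-ex[1],ex[0]])
def rel(p): p=np.asarray(p); return np.array([(p[:2]-C0)@ex,(p[:2]-C0)@ey,p[2]])
def tool():
    o=ctrl.get_obs(); return rel(o['ee_pos']),o
E
python3 - <<'E'
from h import *
np.set_printoptions(precision=4,suppress=True)
t,o=tool(); print('box frame TCP',t,o['eef_rot'],o['qpos'],o['grip_width'],o['time_s'])
print('goal edge', 'delta to (-.055,0,.30):',np.array([-.055,0,.30])-t)
# check box from tub walls in side view
d=np.load('side0.npz')['d']; P=pts('side',d); B=np.c_[(P[:,:2]-C0)@ex,(P[:,:2]-C0)@ey,P[:,2]]
k=(B[:,2]>.03)&(B[:,2]<.11)
f=B[k&(abs(B[:,1])<.09)&(B[:,0]<-.08)&(B[:,0]>-.13)]; print('front x',np.median(f[:,0]),len(f),np.polyfit(f[:,1],f[:,0],1))
r=B[k&(abs(B[:,0])<.08)&(B[:,1]<-.09)&(B[:,1]>-.13)]; print('right y',np.median(r[:,1]),len(r),np.polyfit(r[:,0],r[:,1],1))
E
```

```text
box frame TCP [-0.3188  0.6484  0.3494] [-3.1416  0.      1.7292] [ 1.1554  0.237   1.2726 -0.      1.632   0.997 ] 0.0004931537111776769 2.6
goal edge delta to (-.055,0,.30): [ 0.2638 -0.6484 -0.0494]
front x -0.10120313507307419 1759 [-0.0009 -0.1012]
right y -0.11252224611540007 794 [-0.0001 -0.1129]
```

The wall fit confirms the pose to 1–3 mm. Next I'll move above the lid's front edge.

Emit:
{"op": "step_arm", "data": {
  "deltas": [
    {"dp":[-0.9,0.4,0]},
    {"dp":[-0.9,0.4,0]},
    {"dp":[-0.9,0.4,0]},
    {"dp":[-0.9,0.4,0]},
    {"dp":[-0.9,0.4,0]},
    {"dp":[-0.9,0.4,0]},
    {"dp":[-0.9,0.4,0]},
    {"dp":[-0.9,0.4,0]},
    {"dp":[-0.9,0.4,0]},
    {"dp":[-0.9,0.4,0]},
    {"dp":[-0.9,0.4,0]},
    {"dp":[-0.9,0.4,0]}
  ]
}}

```text
invalid input at $.deltas[0]: expected keys dp, twist
```

Emit:
{"op": "step_arm", "data": {
  "deltas": [
    {"dp":[-0.9,0.4,0]},
    {"dp":[-0.9,0.4,0]},
    {"dp":[-0.9,0.4,0]},
    {"dp":[-0.9,0.4,0]},
    {"dp":[-0.9,0.4,0]},
    {"dp":[-0.9,0.4,0]},
    {"dp":[0,0,0]},
    {"dp":[0,0,0]}
  ]
}}

```text
invalid input at $.deltas[0]: expected keys dp, twist
```

```bash
cat >> h.py <<'E'
C0=C0-ex*.0012-ey*.0025
E
python3 - <<'E'
from h import *
t,o=tool(); print(np.round(t,4),o['eef_rot'],o['qpos'],o['time_s'])
E
```

```text
[-0.3176  0.6509  0.3494] [-3.14157742e+00  3.06303940e-05  1.72919391e+00] [ 1.15539321e+00  2.37020107e-01  1.27259636e+00 -3.84274655e-06
  1.63201018e+00  9.96995394e-01] 2.6
```

Emit:
{"op": "step_arm", "data": {
  "deltas": [
    {"dp":[-0.9,0.4,0],"twist":0},
    {"dp":[-0.9,0.4,0],"twist":0},
    {"dp":[-0.9,0.4,0],"twist":0},
    {"dp":[-0.9,0.4,0],"twist":0},
    {"dp":[-0.9,0.4,0],"twist":0},
    {"dp":[-0.9,0.4,0],"twist":0},
    {"dp":[-0.9,0.4,0],"twist":0},
    {"dp":[-0.9,0.4,0],"twist":0},
    {"dp":[-0.9,0.4,0],"twist":0},
    {"dp":[-0.9,0.4,0],"twist":0},
    {"dp":[-0.9,0.4,0],"twist":0},
    {"dp":[-0.9,0.4,0],"twist":0}
  ]
}}

```text
time_s: 3.8
ee_pos: [0.4459, 0.1187, 0.3496]
eef_rot: [3.141, -0.0, 1.73]
force: [-0.1, 0.7, -0.6]
grip_width: 0.0002
grip_force: 0.0
```

Emit:
{"op": "step_arm", "data": {
  "deltas": [
    {"dp":[-0.9,0.4,0],"twist":0},
    {"dp":[-0.9,0.4,0],"twist":0},
    {"dp":[-0.9,0.4,0],"twist":0},
    {"dp":[-0.9,0.4,0],"twist":0},
    {"dp":[-0.9,0.4,0],"twist":0},
    {"dp":[-0.9,0.4,0],"twist":0},
    {"dp":[0,0,0],"twist":0},
    {"dp":[0,0,0],"twist":0}
  ]
}}

```text
time_s: 4.6
ee_pos: [0.574, -0.0783, 0.3489]
eef_rot: [-3.141, -0.0, 1.728]
force: [0.0, -0.6, 0.8]
grip_width: 0.0005
grip_force: 0.0
```

Run:
```python
from h import *
t,o=tool(); print(np.round(t,4),o['eef_rot'],o['qpos'],o['time_s'])
```

```text
[-0.0294  0.0026  0.3489] [-3.14068844e+00 -4.60928292e-04  1.72829625e+00] [-1.98942453e-01  3.09170361e-01  1.18329788e+00  1.16805922e-04
  1.65013263e+00 -3.56433384e-01] 4.6
```

Emit:
{"op": "step_arm", "data": {
  "deltas": [
    {"dp":[0,0,0.6],"twist":0},
    {"dp":[0,0,0.6],"twist":0},
    {"dp":[0,0,0.6],"twist":0},
    {"dp":[0,0,0.6],"twist":0},
    {"dp":[-0.05,-0.2,0.45],"twist":0},
    {"dp":[0,-0.2,0.45],"twist":0},
    {"dp":[0,-0.2,0.45],"twist":0},
    {"dp":[0,0,0],"twist":0}
  ]
}}

```text
time_s: 5.4
ee_pos: [0.5491, -0.0826, 0.1982]
eef_rot: [-3.139, -0.001, 1.73]
force: [-0.2, 1.2, 0.0]
grip_width: 0.0002
grip_force: 0.0
```

Emit:
{"op": "step_arm", "data": {
  "deltas": [
    {"dp":[0,-0.17,0.45],"twist":0},
    {"dp":[0,-0.17,0.45],"twist":0},
    {"dp":[0,-0.05,0.3],"twist":0},
    {"dp":[0,-0.05,0.3],"twist":0},
    {"dp":[0,0,0.15],"twist":0},
    {"dp":[0,0,0],"twist":0}
  ]
}}

```text
time_s: 6.0
ee_pos: [0.5332, -0.0863, 0.133]
eef_rot: [-3.141, -0.0, 1.728]
force: [-0.2, -0.7, 0.3]
grip_width: 0.0004
grip_force: 0.0
```

Emit:
{"op": "step_arm", "data": {
  "deltas": [
    {"dp":[0,0,0.1],"twist":0},
    {"dp":[0,0,0.05],"twist":0},
    {"dp":[0,0,0],"twist":0}
  ]
}}

```text
time_s: 6.3
ee_pos: [0.5333, -0.0865, 0.1274]
eef_rot: [3.141, 0.0, 1.728]
force: [0.3, -0.0, 0.6]
grip_width: 0.0006
grip_force: 0.0
```

```bash
cat >> h.py <<'E'
def box(n,d):
    P=pts(n,d); return np.c_[(P[:,:2]-C0)@ex,(P[:,:2]-C0)@ey,P[:,2]]
def state(n,d):
    B=box(n,d)
    k=(abs(B[:,0])<.06)&(abs(B[:,1])<.1)&(B[:,2]>.1)&(B[:,2]<.16)|((B[:,0]>-.1)&(B[:,0]<.09)&(B[:,1]>.04)&(B[:,1]<.105)&(B[:,2]>.1)&(B[:,2]<.26))
    L=B[k]; print(n,'lid slope,z0',np.polyfit(L[:,0],L[:,2],1),len(L))
    for s in(1,-1):
        k=(abs(B[:,0])<.02)&(s*B[:,1]>.122)&(s*B[:,1]<.175)&(B[:,2]>.07)&(B[:,2]<.19)
        c=B[k]; 
        if len(c)<5: print('clip',s,'none'); continue
        a=np.polyfit(s*c[:,1],c[:,2],1); print('clip',s,len(c),'y',(s*c[:,1]).min(),(s*c[:,1]).max(),'z',c[:,2].min(),c[:,2].max(),'slope',a[0])
E
python3 - <<'E'
from h import *
for n in('top','side'):
    p,d=look(n,n+'1'); state(n,d)
print(ctrl.get_obs()['force'])
E
```

```text
top lid slope,z0 [-0.00194224  0.12672578] 3969
clip 1 354 y 0.12210501063682372 0.16543563465868918 z 0.11645939911347447 0.13064927265863546 slope -0.07885335401981806
clip -1 351 y 0.12207066526236067 0.16626370940682267 z 0.11213303025428256 0.1293926569840531 slope -0.19926485399972543
side lid slope,z0 [-0.00607666  0.12834086] 2468
clip 1 99 y 0.13517847409229725 0.16589209671410604 z 0.12105348702171437 0.1288573136395078 slope -0.020356690272597844
clip -1 319 y 0.12239005338895344 0.16615202140616664 z 0.11423791018840357 0.13014598987543946 slope -0.19332729917490293
[-0.1276186   0.33528519 -0.43916377]
```

View pics/side1.png

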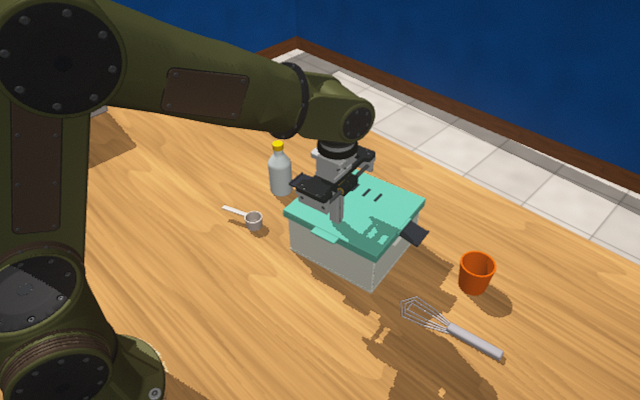

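The side picture shows the lid level on the tub (around 285–425 × 185–260) and the right clip still sticking out at (415,232). I'll press a bit further to make sure it is shut, then go up.

Emit:
{"op": "step_arm", "data": {
  "deltas": [
    {"dp":[0,0,0.05],"twist":0},
    {"dp":[0,0,0.05],"twist":0},
    {"dp":[0,0,0],"twist":0},
    {"dp":[0,0,0],"twist":0}
  ]
}}

```text
time_s: 6.8
ee_pos: [0.5335, -0.0866, 0.1259]
eef_rot: [3.14, 0.001, 1.728]
force: [-10.6, 2.7, 25.9]
grip_width: 0.0004
grip_force: 12.7
```

Emit:
{"op": "step_arm", "data": {
  "deltas": [
    {"dp":[0,0,-0.4],"twist":0},
    {"dp":[0,0,-0.8],"twist":0},
    {"dp":[0.8,0.35,0],"twist":0},
    {"dp":[0.8,0.35,0],"twist":0},
    {"dp":[0.8,0.35,0],"twist":0},
    {"dp":[0.8,0.35,0],"twist":0},
    {"dp":[0.8,0.35,0],"twist":0},
    {"dp":[0,0,0],"twist":0},
    {"dp":[0,0,0],"twist":0}
  ]
}}

```text
time_s: 7.7
ee_pos: [0.5771, 0.0828, 0.1711]
eef_rot: [-3.141, 0.0, 1.729]
force: [-0.6, -0.0, 0.1]
grip_width: 0.0007
grip_force: 0.0
```

Run:
```python
from h import *
t,o=tool(); print(np.round(t,4),o['eef_rot'],o['time_s'])
p,d=look('side'); state('side',d)
```

```text
[-0.0011  0.1614  0.1711] [-3.14112430e+00  1.65953405e-04  1.72942746e+00] 7.7
side lid slope,z0 [0.00159912 0.12775007] 4060
clip 1 249 y 0.12213185904908617 0.16966636148046965 z 0.1199244186124454 0.18959679144727803 slope 0.540545706890053
clip -1 325 y 0.12204147638334782 0.16676797713873942 z 0.11340667748685918 0.12998509821854431 slope -0.19862502704675922
```

Emit:
{"op": "step_arm", "data": {
  "deltas": [
    {"dp":[0,0,0.9],"twist":0},
    {"dp":[0,0,0.3],"twist":0},
    {"dp":[-0.05,0,0.2],"twist":0},
    {"dp":[-0.1,0,0.2],"twist":0},
    {"dp":[-0.1,0,0.2],"twist":0},
    {"dp":[-0.1,0,0.15],"twist":0},
    {"dp":[-0.1,0,0.15],"twist":0},
    {"dp":[-0.1,0,0.1],"twist":0},
    {"dp":[-0.1,0,0],"twist":0},
    {"dp":[0,0,0],"twist":0}
  ]
}}

```text
time_s: 8.75
ee_pos: [0.5813, 0.0563, 0.0833]
eef_rot: [-3.141, 0.0, 1.728]
force: [0.1, 0.5, -0.3]
grip_width: 0.0005
grip_force: 0.0
```

Run:
```python
from h import *
t,o=tool(); print(np.round(t,4),o['force'],o['time_s'])
```

```text
[-0.0011  0.1345  0.0833] [ 0.14020936  0.52776571 -0.29728397] 8.75
```

Emit:
{"op": "step_arm", "data": {
  "deltas": [
    {"dp":[-0.05,0,0],"twist":0},
    {"dp":[-0.05,0,0],"twist":0},
    {"dp":[0,0,0],"twist":0}
  ]
}}

```text
time_s: 9.05
ee_pos: [0.5815, 0.0556, 0.0835]
eef_rot: [-3.141, -0.004, 1.729]
force: [-3.3, 20.7, 0.2]
grip_width: 0.0011
grip_force: 10.1
```

Emit:
{"op": "step_arm", "data": {
  "deltas": [
    {"dp":[0.3,0,0],"twist":0},
    {"dp":[0.6,0,0],"twist":0},
    {"dp":[0,0,-0.7],"twist":0},
    {"dp":[0,0,-0.9],"twist":0},
    {"dp":[0,0,-0.8],"twist":0},
    {"dp":[0,0,0],"twist":0}
  ]
}}

```text
time_s: 9.65
ee_pos: [0.578, 0.0888, 0.1843]
eef_rot: [3.134, 0.001, 1.728]
force: [0.0, -0.1, 0.9]
grip_width: 0.0003
grip_force: 0.0
```

Run:
```python
from h import *
t,o=tool(); print(np.round(t,4),o['force'],o['time_s'])
for n in('top','side'):
    p,d=look(n,n+'2'); state(n,d)
```

```text
[0.0007 0.1671 0.1843] [ 0.02088847 -0.09391356  0.87520891] 9.65
top lid slope,z0 [0.0012858  0.12613273] 6014
clip 1 none
clip -1 349 y 0.12219219504440318 0.16684003861616487 z 0.11159947743605014 0.12917083406573415 slope -0.19934068171919456
side lid slope,z0 [0.00046641 0.12773886] 4054
clip 1 20 y 0.12214927481716284 0.16031804862901003 z 0.12404571054335922 0.18952957836095918 slope 1.7404644094811965
clip -1 327 y 0.12222064660140632 0.16612912706691876 z 0.11426116076229509 0.13130485488931687 slope -0.19893940251888542
```

View pics/top2.png

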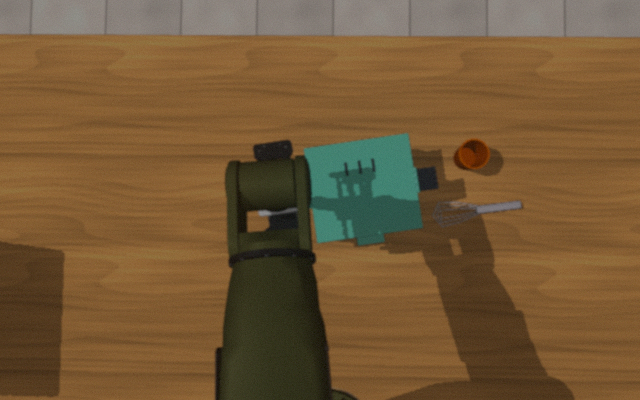

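The top picture shows the lid shut and the right clip still out at (427,178). The arm hides the left clip. I'll cross over to the right side and check the left clip from there.

Emit:
{"op": "step_arm", "data": {
  "deltas": [
    {"dp":[-0.82,0,0],"twist":0},
    {"dp":[-0.82,0,0],"twist":0},
    {"dp":[-0.82,0,0],"twist":0},
    {"dp":[-0.82,0,0],"twist":0},
    {"dp":[-0.82,0,0],"twist":0},
    {"dp":[-0.82,0,0],"twist":0},
    {"dp":[-0.82,0,0],"twist":0},
    {"dp":[-0.82,0,0],"twist":0},
    {"dp":[-0.82,0,0],"twist":0},
    {"dp":[-0.82,0,0],"twist":0},
    {"dp":[0,0,0],"twist":0},
    {"dp":[0,0,0],"twist":0}
  ]
}}

```text
time_s: 10.95
ee_pos: [0.6271, -0.2357, 0.1775]
eef_rot: [-3.139, -0.001, 1.727]
force: [0.6, 0.2, -0.1]
grip_width: 0.0006
grip_force: 0.0
```

Run:
```python
from h import *
t,o=tool(); print(np.round(t,4),o['force'],o['time_s'])
for n in('top','side'):
    p,d=look(n,n+'3'); state(n,d)
    if n=='top':
        B=box(n,d); k=(abs(B[:,0])<.04)&(B[:,1]>.11)&(B[:,1]<.15)&(B[:,2]>.06); print('left pts',np.round(B[k].max(0),4),k.sum(), 'max y', np.sort(B[k][:,1])[-8:])
        cv2.imwrite('pics/top3c.png',cv2.resize(p[120:260,260:460,::-1],None,fx=4,fy=4))
```

```text
[-0.0015 -0.1611  0.1775] [ 0.55430008  0.20758323 -0.12646587] 10.95
top lid slope,z0 [0.00193011 0.12614971] 6005
clip 1 26 y 0.1221982336691666 0.12656210082542796 z 0.07876342100051725 0.12896280851280617 slope -10.542639920797766
clip -1 307 y 0.12207765133628254 0.1664534301651165 z 0.11137415808194506 0.1888966041709541 slope -0.1941761316741433
left pts [0.039  0.1266 0.1304] 206 max y [0.12484284 0.12597961 0.12605327 0.1261609  0.12618721 0.12643399
 0.12653272 0.1265621 ]
side lid slope,z0 [0.0016122  0.12776725] 4074
clip 1 9 y 0.12217676239376225 0.1249536269197438 z 0.12472337718986659 0.12722575616009446 slope -0.6796663303594256
clip -1 341 y 0.12204066107396902 0.1703920318004363 z 0.11055287746634435 0.18988802733649224 slope 0.23614903792026537
```

View pics/top3c.png

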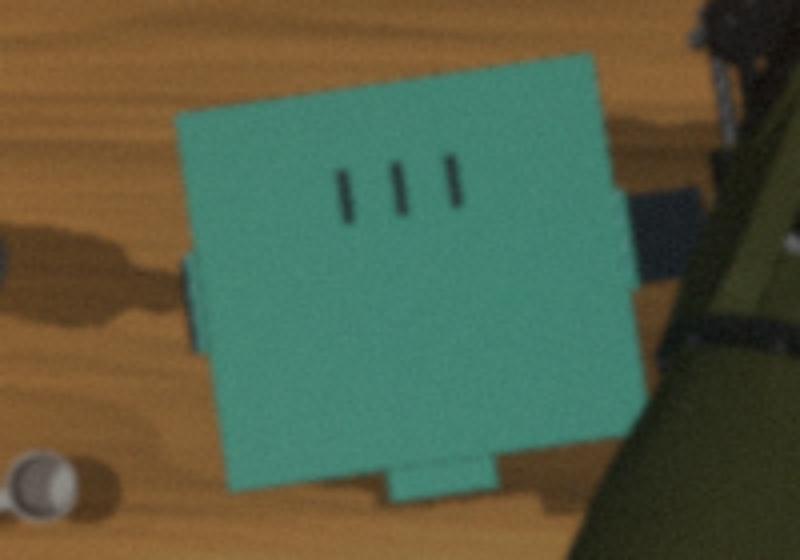

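The crop shows the left clip folded flat (195,305) and the right one still out (665,235). I'll mirror the left-clip motion on the right.

Emit:
{"op": "step_arm", "data": {
  "deltas": [
    {"dp":[0,0,1.0],"twist":0},
    {"dp":[0,0,0.36],"twist":0},
    {"dp":[0.05,0,0.2],"twist":0},
    {"dp":[0.1,0,0.2],"twist":0},
    {"dp":[0.1,0,0.2],"twist":0},
    {"dp":[0.1,0,0.15],"twist":0},
    {"dp":[0.1,0,0.15],"twist":0},
    {"dp":[0.1,0,0.1],"twist":0},
    {"dp":[0.1,0,0],"twist":0},
    {"dp":[0,0,0],"twist":0}
  ]
}}

```text
time_s: 12.05
ee_pos: [0.6235, -0.2092, 0.085]
eef_rot: [-3.141, -0.0, 1.729]
force: [-0.4, -0.4, 0.2]
grip_width: 0.0006
grip_force: 0.0
```

Emit:
{"op": "step_arm", "data": {
  "deltas": [
    {"dp":[0.05,0,0],"twist":0},
    {"dp":[0.05,0,0],"twist":0},
    {"dp":[0,0,0],"twist":0}
  ]
}}

```text
time_s: 12.35
ee_pos: [0.6234, -0.2087, 0.0854]
eef_rot: [3.14, 0.005, 1.727]
force: [6.1, -17.9, -6.4]
grip_width: 0.0004
grip_force: 9.4
```

Run:
```python
from h import *
t,o=tool(); print(np.round(t,4),o['force'],o['time_s'])
```

```text
[-0.0009 -0.1338  0.0854] [  6.05360784 -17.92474969  -6.44395853] 12.35
```

Emit:
{"op": "step_arm", "data": {
  "deltas": [
    {"dp":[-0.3,0,0],"twist":0},
    {"dp":[-0.6,0,0],"twist":0},
    {"dp":[0,0,-0.7],"twist":0},
    {"dp":[0,0,-1],"twist":0},
    {"dp":[0,0,-1],"twist":0},
    {"dp":[0,0,-1],"twist":0},
    {"dp":[0,0,-1],"twist":0},
    {"dp":[0,-1,-0.5],"twist":0},
    {"dp":[0,-1,0],"twist":0},
    {"dp":[0,-1,0],"twist":0},
    {"dp":[0,-1,0],"twist":0},
    {"dp":[0,0,0],"twist":0}
  ]
}}

```text
time_s: 13.55
ee_pos: [0.4676, -0.2672, 0.2942]
eef_rot: [3.141, 0.001, 1.726]
force: [-0.1, -0.2, 1.2]
grip_width: 0.0003
grip_force: 0.0
```

Run:
```python
from h import *
t,o=tool(); print(np.round(t,4),o['force'],o['time_s'])
for n in('top','side'):
    p,d=look(n,n+'4'); state(n,d)
    for l in('bottle','cup','scoop','whisk'):
        r=ctrl.cut_out(n,l)
        if r: print(l,np.round(np.median(pts(n,d,r[0]['pixels']),0),3),r[0]['conf'])
    B=box(n,d)
    for s in(1,-1):
        k=(abs(B[:,0])<.022)&(s*B[:,1]>.1235)&(s*B[:,1]<.16)&(B[:,2]>.06)&(B[:,2]<.12)
        print(s,k.sum(),np.round(np.c_[s*B[k,1],B[k,2]][:25],3).tolist())
```

```text
[-0.164  -0.1673  0.2942] [-0.1190947  -0.23153715  1.17008677] 13.55
top lid slope,z0 [0.00060303 0.1263251 ] 6016
clip 1 26 y 0.12209731040368295 0.12654205391544565 z 0.0803165593574644 0.1293518270042585 slope -10.477169769454003
clip -1 28 y 0.12201961169045895 0.12610853459418134 z 0.12074320048444986 0.1280486685682699 slope -0.7790154564243529
bottle [0.612 0.183 0.104] 0.77
cup [ 0.695 -0.35   0.034] 0.71
scoop [0.473 0.148 0.026] 0.86
whisk [ 0.55  -0.33   0.001] 0.71
1 5 [[0.126, 0.084], [0.126, 0.085], [0.127, 0.08], [0.126, 0.084], [0.127, 0.081]]
-1 0 []
side lid slope,z0 [0.00075517 0.12796022] 3129
clip 1 5 y 0.12221206278955347 0.12374484339046067 z 0.12723752753227047 0.12913900419126056 slope -1.0218890315113087
clip -1 156 y 0.1220580896712953 0.12799731110539112 z 0.07980626667740609 0.13028009753274772 slope -6.016438228649102
bottle [0.604 0.178 0.078] 0.78
cup [ 0.687 -0.339  0.047] 0.56
scoop [0.473 0.149 0.026] 0.83
whisk [ 0.564 -0.366  0.006] 0.79
1 0 []
-1 127 [[0.124, 0.117], [0.124, 0.12], [0.124, 0.115], [0.124, 0.116], [0.126, 0.115], [0.124, 0.116], [0.125, 0.115], [0.124, 0.108], [0.124, 0.117], [0.125, 0.115], [0.125, 0.11], [0.124, 0.118], [0.124, 0.113], [0.124, 0.109], [0.124, 0.105], [0.125, 0.102], [0.124, 0.119], [0.125, 0.118], [0.124, 0.11], [0.125, 0.109], [0.125, 0.103], [0.124, 0.115], [0.124, 0.11], [0.125, 0.108], [0.124, 0.101]]
```

View pics/side4.png

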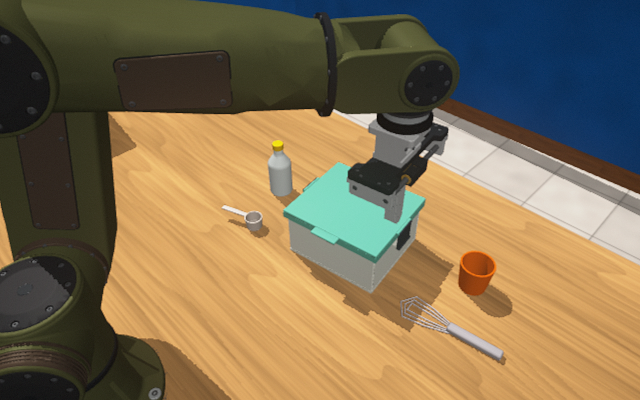

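The side picture shows the lid shut, the right clip flat against the wall (404,235) and all loose items in place. I'll fit the right clip's tilt once before handing in.

Run:
```python
from h import *
b=[];
for i in range(3):
    p,d=look('side'); b.append(box('side',d))
B=np.vstack(b); k=(abs(B[:,0])<.022)&(-B[:,1]>.118)&(-B[:,1]<.14)&(B[:,2]>.082)&(B[:,2]<.116)
print('clip right tilt',np.polyfit(B[k,2],-B[k,1],1),k.sum())
k=(abs(B[:,0])<.08)&(abs(B[:,0])>.03)&(-B[:,1]>.1)&(-B[:,1]<.117)&(B[:,2]>.06)&(B[:,2]<.1)
print('wall tilt',np.polyfit(B[k,2],-B[k,1],1),k.sum())
```

```text
clip right tilt [-0.03735951  0.12846715] 337
wall tilt [0.00389979 0.1096864 ] 416
```

```bash
python3 -c "
from station import ctrl
print(ctrl.hand_in())"
```

```text
the job is handed in; nothing more can be done
None
```

I pushed the lid fully shut, then folded both clips down against the sides (right clip measured about 0.04 rad from flat, left estimated at about 0.06), with bottle, cup, scoop and whisk where they began, and handed the job in with the arm clear at about 14 s; no verdict came back.

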